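# Hold the tube block home in the corner of its locating stage

## Task

Pick up the machined aluminium tube block, lift it onto the locating stage, and press it into the corner against the two spring plungers until its long side touches the long fence and one end touches the short fence, standing flat on the plate. Keep it pressed home against both fences and finish like that, still holding it there (the springs tend to push it off if you let go), so that it can be clamped; leave the tube rack, the carton and the jar where they stand.

Things in the scene. Friction and masses are not known exactly. Their poses are not given: they have to be found in the camera images.
- block: The tube block: a plain bare-aluminium rectangular block, 90 mm long (its x) by 56 mm wide (its y) by 60 mm high (its z), 0.4 to 0.75 kg, with eight dark round wells in its top in two rows of four. It stands loose and upright on the bench. Origin: centre of its underside. It may go into the corner either end first (a half turn makes no difference).
- stage: The locating stage, fixed to the bench at a place and yaw that vary: an aluminium plate 150 mm (its x) by 110 mm (its y), top face 10 mm above the bench, with two steel fences standing on it along two edges. Origin: centre of the plate at bench level. Its x runs along the long fence, away from the corner; its y points from the plate's middle to the long fence.
- stage_corner (a point): The inner corner where the inner faces of the two fences meet, on the plate's top face (10 mm above the bench); 55 mm toward -x and 39 mm toward +y of the stage's origin, axes as the stage's. The block seated home has its centre 45 mm toward +x and 28 mm toward -y of this point, its long side parallel to the stage's x and its underside level with this point.
- fence_long: Long fence: a steel bar 130 mm long (stage x), 14 mm thick, top 24 mm above the plate; its inner face looks to the stage's -y. Origin: centre of the bar's underside. Metal slides on metal with a friction coefficient of 0.5 to 0.7: pressing hard on one fence or on the plate makes it harder to slide along it; 10 to 15 N toward each is enough. A push high up can tip the block over the fence unless it is also pressed down.
- fence_short: Short fence: a steel bar 80 mm long (stage y), 14 mm thick, top 24 mm above the plate; its inner face looks to the stage's +x. Origin: centre of the bar's underside.
- plunger_long (a joint): Brass spring plunger, 10 mm across, in the long fence, 45 mm from the corner and 13 mm above the plate: 0 = standing out 6 mm from the fence, 0.006 m = pushed flush. It pushes back with about 1.8 N at 0 and 3.6 N when flush.
- plunger_short (a joint): The same plunger in the short fence, 28 mm from the corner and 13 mm above the plate: 0 = standing out 6 mm, 0.006 m = flush, 1.8 to 3.6 N.
- rack: Bystander: a white plastic tube rack about as big as the block (100 x 50 mm, 47 mm high), open at the long sides, with four capped clear tubes standing in it up to 75 mm high. Origin: centre of its underside. It and the block may have changed places.
- carton: Bystander: a white carton 45 x 160 x 55 mm high (long along its y). Origin: centre of its underside.
- jar: Bystander: a jar 56 mm across and 75 mm high. Origin: centre of its underside.

How it is judged:
By the outcome, as a careful person would: the job done as asked, in the order asked, and still so for the second after the job is handed in, while the arm keeps its last pose, push and grip.
It also fails if it takes over 53 s, if anything falls off the work surface, if the arm or the gripper's body presses on something with over 40 N, if the wrist force passes 120 N, or if a joint passes its speed limit or range.

## Robot

A 6-joint arm with a two-finger parallel gripper is mounted at the origin on the work surface. World frame = base frame: x ahead of the robot, y to its left, z up, the work surface at z = 0. Lengths are in m, angles in rad, forces in N, time in s.
With the tool pointing down it reaches from about 0.325 to 0.75 m from the base axis. Payload 7.6 kg.
Tool frame: the origin (TCP) lies at the very end of the fingers, on their centre line; the grasp point (between the pads) lies 19 mm behind it (ctrl.hold_point_z is the distance from the TCP to the grasp point, in m); z points along the fingers, y is the line along which they close (so a half turn about z gives the same grasp; the last joint's range is limited). The gripper opens to 85 mm and grips with 20 to 120 N. Pads are 22 mm wide; open, the fingers measure 114 mm over their backs; the gripper's body (76 mm by 85 mm) begins 54 mm behind the grasp point. The pads swing forward as they close: fully open they stand 13 mm farther back than shut.
Start: joints at [-0.07, 0.052, 1.401, -0, 1.689, -0.07], TCP at [0.525, 0, 0.231] pointing down, gripper open.
Joint ranges: [-2.9, 2.9], [-0.91, 2.17], [0.12, 2.37], [-1.06, 4.2], [0.26, 2.73], [-2.93, 2.93]. Speed limits (rad/s): [2.57, 2.57, 3.01, 3.14, 3.14, 3.14].

## Interface

Orientations are given as [roll, pitch, yaw] about the fixed x, y, z axes, in that order (R = Rz(yaw) Ry(pitch) Rx(roll)).
In Python, from rig import ctrl gives the robot as it stands. Calls block until the motion is done:
- ctrl.movep(position, orientation): joint-space move of the TCP to a pose.
- ctrl.move_l(position, attitude=None, speed=0.15): straight line of the TCP; attitude=None keeps the orientation; speed is the mean speed in m/s.
- ctrl.set_joints(angles): joint-space move.
- ctrl.gripper_open() and ctrl.close_gripper(f_grip=None): open the fingers fully, or close them until they stop; f_grip is the grip in N (None keeps the last).
- ctrl.wait(seconds).
- ctrl.ik(position, orientation): joint angles nearest the present ones, or None.
- ctrl.state(): the state.
- ctrl.camera(name): name is "scene" or "side" or "wrist"; returns the picture (400x640x3 uint8, blue, green, red); there is no depth.
- ctrl.camera_info(name): a dict with "fovy" (degrees; the focal length in pixels is half the picture's height over the tangent of half this angle, whatever the lens; pixels are square), "cx", "cy" (the principal point, pixels), "distortion" ([k1, k2, p1, p2, k3] as OpenCV has them; the pictures are not rectified), "origin" and "rotation" of the camera in the world; the wrist camera has in their place "tool_from_camera" (4x4, takes a point from camera to tool coordinates, whose origin is the TCP and whose axes are the flange's). Camera axes: x right, y down, z forward; pixel columns grow to the right and rows downward; lengths in m; the calibration is good to about 2 mm. A picture is of the moment at which its call begins: read the wrist's pose just before it. camera_info takes no time and is no camera call.
A pose or a line that the arm cannot do raises ctrl.IKError and nothing moves.
- ctrl.hand_in(): hands the job in; it is judged then, once.
The state is a dict: "clock": time; "qpos": joint angles; "joint_vel": joint speeds; "effort": joint torques, N m; "tool_pos": TCP position; "tcp_rot": TCP orientation; "ft_force": force on the tool from outside, world axes, zero at the start; "wrist_torque": the same for the moment, N m; "grip_width": finger opening in m; "grasp_force": force on a finger pad.
Only numpy, scipy, OpenCV 4.12 (cv2) and the standard library are available. Lean on these libraries where they do the work, as an engineer would, in place of code of your own. Each camera call takes 0.05 s, during which the arm holds its last target. There are 200 camera calls.

## Working session

There is one attempt and no reset: what is moved stays moved. The work goes in short steps, each a Python script; the robot and the scene stay as the last script left them, time stands still between calls to the robot, and variables do not carry over. Pictures are saved under pics/ and viewed, at most 10 in all, crops included, and the job is handed in when it is done.

```bash
ls; mkdir -p pics; python3 - <<'E'
from rig import ctrl
import cv2
for n in ("scene","side","wrist"):
    cv2.imwrite(f"pics/{n}0.png",ctrl.camera(n)); i=ctrl.camera_info(n); print(n,i)
s=ctrl.state(); print(s)
E
```

```text
pics
scene {'fovy': 57.72673624836121, 'cx': 315.95962365482603, 'cy': 196.6550797796024, 'distortion': array([0.01856937, 0.        , 0.        , 0.        , 0.        ]), 'origin': array([1.12344565, 0.526633  , 0.53627321]), 'rotation': array([-2.1580078 ,  0.02134762,  2.32746636])}
side {'fovy': 45.45460081020147, 'cx': 315.96514666811146, 'cy': 206.86326599465278, 'distortion': array([-0.04851406,  0.        ,  0.        ,  0.        ,  0.        ]), 'origin': array([0.43015724, 0.80806375, 0.71310375]), 'rotation': array([-2.27212417, -0.01934371, -2.8928518 ])}
wrist {'fovy': 61.500320101953406, 'cx': 317.0244431986284, 'cy': 202.67004627521652, 'distortion': array([0.01940992, 0.        , 0.        , 0.        , 0.        ]), 'tool_from_camera': array([[-5.02117110e-04, -9.62679047e-01, -2.70645155e-01,
         6.83392724e-02],
       [ 9.99999660e-01, -3.06172521e-04, -7.66210164e-04,
        -2.01934510e-05],
       [ 6.54750362e-04, -2.70645448e-01,  9.62678873e-01,
        -1.43654477e-01],
       [ 0.00000000e+00,  0.00000000e+00,  0.00000000e+00,
         1.00000000e+00]])}
{'clock': 0.15, 'qpos': array([-7.02915012e-02,  5.27074716e-02,  1.40147225e+00, -2.35763286e-05,
        1.68863435e+00, -7.02830423e-02]), 'joint_vel': array([-0.00071   , -0.00166342, -0.00211342, -0.00011868, -0.00045706,
        0.00112471]), 'effort': array([ 9.01752592e-04, -3.81951857e+01, -3.60423374e+01, -3.57651027e-05,
        4.66565543e-03,  6.07237575e-05]), 'tool_pos': array([5.24769317e-01, 3.70740003e-05, 2.30667573e-01]), 'tcp_rot': array([-3.14037260e+00, -6.24160411e-05,  1.57078507e+00]), 'ft_force': array([-0.14958337,  0.64353928,  0.51122181]), 'wrist_torque': array([-0.02083793, -0.02686688, -0.01202272]), 'grasp_force': 0.0, 'grip_width': 0.08539358938269313}
```

View pics/scene0.png

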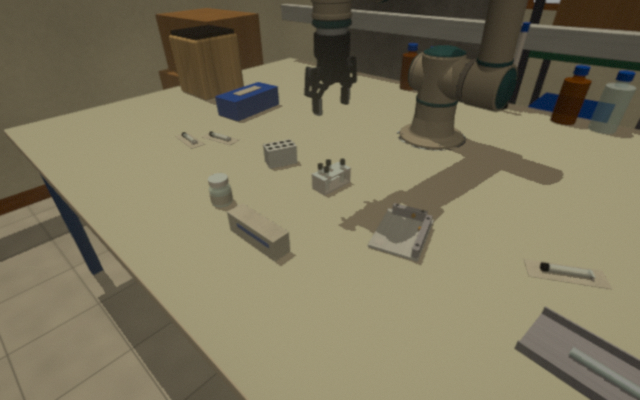

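View pics/side0.png

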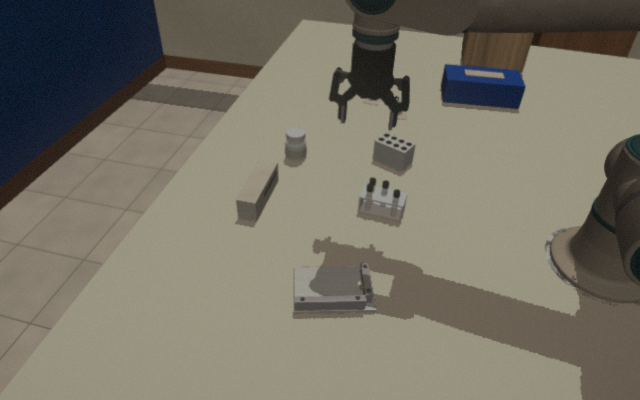

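The scene view shows the block at about (280,153), the rack at (332,178) and the stage at (402,232). In the side view the block is at (394,151) and the stage at (333,286), with the long fence on the +y side and the short fence toward the robot. Next I'll get rough positions, then look from above with the wrist camera.

```bash
cat > h.py <<'E'
from rig import ctrl
import cv2, numpy as np
from scipy.spatial.transform import Rotation as Ro
def cam(name, st=None):
    i=ctrl.camera_info(name); f=200/np.tan(np.radians(i["fovy"])/2)
    K=np.array([[f,0,i["cx"]],[0,f,i["cy"]],[0,0,1]]); d=np.array(i["distortion"])
    if name=="wrist":
        T=i["tool_from_camera"]; R=Ro.from_euler("xyz",st["tcp_rot"]).as_matrix()
        return K,d,R@T[:3,:3],R@T[:3,3]+st["tool_pos"]
    return K,d,Ro.from_euler("xyz",i["rotation"]).as_matrix(),np.array(i["origin"])
def cast(c,px,z):
    K,d,R,o=c
    u=cv2.undistortPoints(np.float64(px).reshape(-1,1,2),K,d).reshape(-1,2)
    r=np.c_[u,np.ones(len(u))]@R.T
    return o+r*((z-o[2])/r[:,2])[:,None]
def proj(c,P):
    K,d,R,o=c
    q=(np.float64(P).reshape(-1,3)-o)@R
    return cv2.projectPoints(q,np.zeros(3),np.zeros(3),K,d)[0].reshape(-1,2)
E
python3 - <<'E'
from h import *
s=cam("side"); c=cam("scene")
print("block",cast(s,[[394,143]],.06),cast(c,[[281,147]],.06))
print("rack",cast(s,[[383,196]],.045),cast(c,[[331,172]],.045))
print("carton",cast(s,[[264,178]],.055),cast(c,[[258,224]],.055))
print("jar",cast(s,[[295,134]],.075),cast(c,[[218,180]],.075))
print("plate",cast(s,[[295,268],[293,296],[360,266]],.01),cast(c,[[371,247],[411,253],[392,206]],.01))
E
```

```text
block [[ 0.47915538 -0.24163458  0.06      ]] [[ 0.48422318 -0.23489825  0.06      ]]
rack [[ 0.4769211  -0.03887535  0.045     ]] [[ 0.47875407 -0.04025305  0.045     ]]
carton [[ 0.74990029 -0.01794641  0.055     ]] [[0.76525598 0.00196404 0.055     ]]
jar [[ 0.72559728 -0.18988493  0.075     ]] [[ 0.73345955 -0.19053036  0.075     ]]
plate [[0.61577842 0.19078906 0.01      ]
 [0.59975337 0.25958384 0.01      ]
 [0.49211804 0.15150848 0.01      ]] [[0.61974768 0.19877609 0.01      ]
 [0.57897289 0.27205596 0.01      ]
 [0.46062358 0.14683316 0.01      ]]
```

```bash
python3 - <<'E'
from h import *
for n,p in (("st",[.51,.24,.26]),("bl",[.48,-.20,.26])):
    ctrl.movep(p,[np.pi,0,np.pi/2]); ctrl.wait(.3)
    s=ctrl.state(); im=ctrl.camera("wrist"); cv2.imwrite(f"pics/{n}.png",im); np.savez(n,p=s["tool_pos"],r=s["tcp_rot"]); print(s["clock"],s["tool_pos"])
E
```

```text
1.4083 [0.51029999 0.23907563 0.25995534]
3.375 [ 0.48021245 -0.19954002  0.26000958]
```

View pics/st.png

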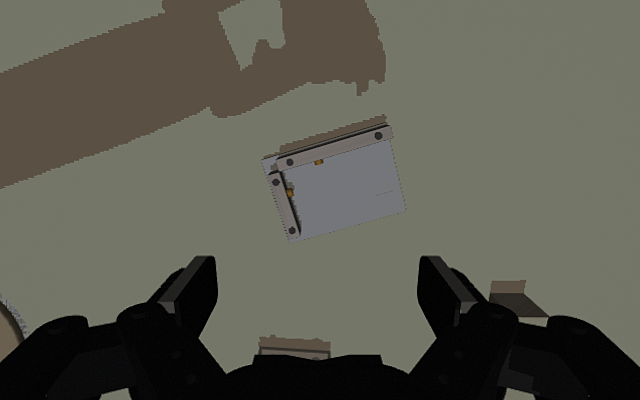

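View pics/bl.png

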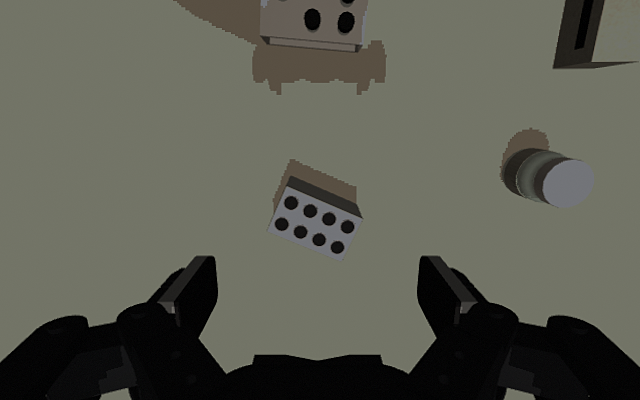

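The stage picture shows the plate with corners near (262,158), (291,243) and (406,211). The long fence is along the top edge, the short fence on the left, and the brass plungers are at (319,162) and (290,190). The block picture shows its top centred near (315,222), with 8 wells and free space around it.

```bash
cat > m.py <<'E'
from h import *
def load(n):
    d=np.load(n+".npz"); return cv2.imread(f"pics/{n}.png"),cam("wrist",{"tool_pos":d["p"],"tcp_rot":d["r"]})
def top(im,c,seed,z,box):
    x0,x1,y0,y1=box
    a=im.astype(int); m=((a[...,0]-a[...,1]>-4)&(a[...,1]>60)).astype(np.uint8)
    k=np.zeros_like(m);k[y0:y1,x0:x1]=1; m*=k
    m=cv2.morphologyEx(m,cv2.MORPH_CLOSE,np.ones((3,3)))
    cs=cv2.findContours(m,cv2.RETR_EXTERNAL,cv2.CHAIN_APPROX_NONE)[0]
    ct=max(cs,key=cv2.contourArea)
    w=cast(c,ct.reshape(-1,2),z)[:,:2]
    return ct,w,cv2.minAreaRect((w*1000).astype(np.float32))
E
python3 - <<'E'
from m import *
im,c=load("bl"); print("px",im[240,335],im[100,450],im[190,330])
ct,w,r=top(im,c,0,.06,(255,375,165,270)); print("block",r,cv2.contourArea(ct))
g=im[...,1].copy(); mm=np.zeros_like(g); cv2.drawContours(mm,[ct],-1,1,-1)
mm=((g<40)&(mm>0)).astype(np.uint8)
n,_,st,ce=cv2.connectedComponentsWithStats(mm)
ce=ce[1:][st[1:,4]>40]; W=cast(c,ce,.06)[:,:2]; print(len(ce),W.mean(0)*1000)
u=np.linalg.svd(W-W.mean(0))[2][0]; print("yaw",np.degrees(np.arctan2(u[1],u[0]))%180)
im,c=load("st"); print("px",im[200,350],im[100,450],im[147,340])
ct,w,r=top(im,c,0,.01,(250,420,110,255)); print("stage",r,cv2.contourArea(ct)); print(cv2.boxPoints(r))
print(cv2.boundingRect(ct))
E
```

```text
px [112 113 114] [103 117 115] [67 81 90]
block ((476.8460693359375, -252.73480224609375), (54.32020568847656, 89.15363311767578), 66.11122131347656) 3800.0
8 [ 476.86840269 -253.127156  ]
yaw 156.08605430304817
px [122 117 116] [104 117 116] [104 107 112]
stage ((533.0845947265625, 217.9387664794922), (153.7487335205078, 108.91319274902344), 16.11847686767578) 10571.5
[[444.1137  248.91243]
 [474.35065 144.28067]
 [622.0555  186.9651 ]
 [591.81854 291.59686]]
(261, 126, 145, 117)
```

```bash
python3 - <<'E'
from m import *
im,c=load("st")
ct,w,r=top(im,c,0,.01,(250,420,110,255))
w=w*1000; C=np.array(r[0]); yaw=np.radians(16.1)
for _ in range(4):
    R=np.array([[np.cos(yaw),-np.sin(yaw)],[np.sin(yaw),np.cos(yaw)]])
    l=(w-C)@R; res=[]
    for ax,sg,lim,name in ((1,-1,60,"bot"),(1,1,60,"top"),(0,-1,40,"left"),(0,1,40,"right")):
        o=1-ax; e=sg*[75,55][ax]
        k=(abs(l[:,ax]-e)<5)&(abs(l[:,o])<lim)
        for _ in range(4):
            p=np.polyfit(l[k,o],l[k,ax],1); d=abs(l[:,ax]-np.polyval(p,l[:,o])); k=(d<1.2)&(abs(l[:,o])<lim)
        res.append((name,np.degrees(np.arctan(p[0]))*(1 if ax else -1),p[1],k.sum()))
    dy=res[0][1]; yaw+=np.radians(dy)
for x in res: print(x)
print(np.degrees(yaw),C)
for ps in (156.1,-23.9): print(ps,ctrl.ik([.4769,-.2530,.03],[np.pi,0,np.radians(ps)]))
for ps in (196.1,16.1): print(ps,ctrl.ik([.53,.23,.04],[np.pi,0,np.radians(ps)]))
E
```

```text
('bot', np.float64(5.886116090844623e-13), np.float64(-53.41627149323608), np.int64(94))
('top', np.float64(-0.04953873368995136), np.float64(50.31926182323104), np.int64(92))
('left', np.float64(0.09993328938044566), np.float64(-75.98303085668061), np.int64(60))
('right', np.float64(-0.1958217906745831), np.float64(72.31363897004769), np.int64(62))
16.564876107991747 [533.08459473 217.93876648]
156.1 [-0.55616141  0.25816125  1.58822672  0.          1.29520468 -1.70982405]
-23.9 [-5.56161412e-01  2.58161249e-01  1.58822672e+00 -4.44089210e-16
  1.29520468e+00  1.43176861e+00]
196.1 [ 0.34552573  0.34275063  1.46209276  0.          1.33674926 -1.50626861]
16.1 [ 3.45525726e-01  3.42750628e-01  1.46209276e+00 -4.44089210e-16
  1.33674926e+00  1.63532404e+00]
```

```bash
python3 - <<'E'
from h import *
a=[np.pi,0,np.radians(156.1)]
ctrl.movep([.4769,-.2530,.12],a); ctrl.move_l([.4769,-.2530,.027],speed=.12)
print(ctrl.state()["ft_force"])
ctrl.close_gripper(60); ctrl.wait(.2); s=ctrl.state(); print(s["clock"],s["ft_force"],s["grip_width"],s["grasp_force"],s["wrist_torque"])
ctrl.move_l([.4769,-.2530,.17],speed=.15); ctrl.wait(.2)
s=ctrl.state(); print(s["clock"],s["ft_force"],s["grip_width"],s["wrist_torque"])
cv2.imwrite("pics/grip.png",np.vstack([ctrl.camera("wrist")[100:400],ctrl.camera("side")[50:250]]))
E
```

```text
[ 0.11832564 -0.16333738 -0.00381903]
6.075 [-0.6398912   1.24018204  6.24183317] 0.05488692411752193 66.34897828102112 [ 0.28548881  0.0280702  -0.08766894]
7.375 [-0.06601615  0.26301171 -7.16067761] 0.055119414657366805 [ 0.06019329 -0.00092991  0.04753467]
```

View pics/grip.png

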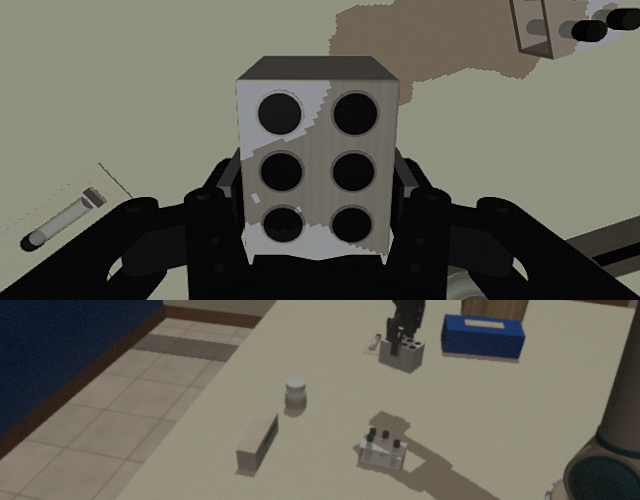

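The block is held squarely, with its top between the pads and a measured weight of about 7.1 N. Next I'll carry it over the stage.

```bash
python3 - <<'E'
from h import *
a=[np.pi,0,np.radians(196.56)]
ctrl.movep([.5357,.2170,.18],a); ctrl.move_l([.5357,.2170,.050],speed=.12); ctrl.wait(.2)
s=ctrl.state(); print(s["clock"],s["tool_pos"],s["ft_force"],s["wrist_torque"],s["qpos"][5])
np.savez("pre",p=s["tool_pos"],r=s["tcp_rot"])
im=ctrl.camera("wrist"); cv2.imwrite("pics/pre.png",im)
sd=ctrl.camera("side")[220:340,260:420]; cv2.imwrite("pics/pre2.png",np.vstack([im[:300],cv2.resize(sd,(400,300),interpolation=cv2.INTER_CUBIC).copy() if 0 else cv2.copyMakeBorder(cv2.resize(sd,(400,300)),0,0,0,240,0)]))
E
```

```text
10.6417 [0.53607035 0.21710927 0.05070314] [ 0.31524783 -1.01581632 -6.59177689] [-0.054289   -0.04802106  0.01902691] -1.5388303220580408
```

View pics/pre2.png

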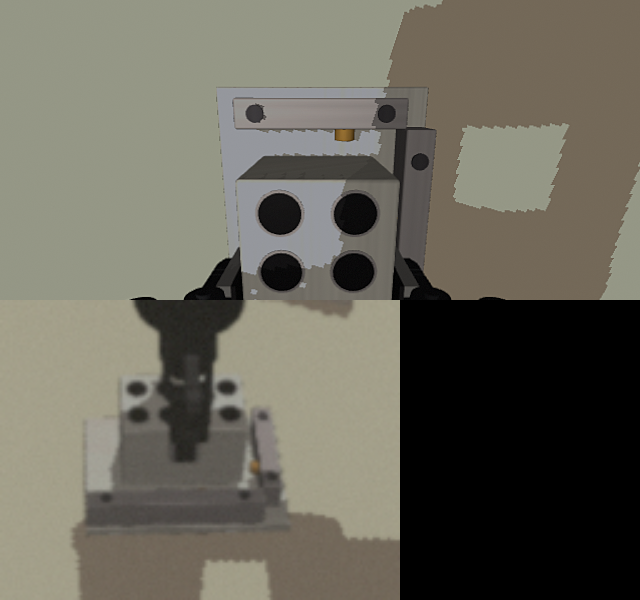

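The block hangs 14 mm or so clear of both fences. Its front edge (row 181) and the short fence's edge (row 129) are both level in the image, so the yaw agrees. Next I'll lower it with a force check and slide it in.

```bash
cat > p.py <<'E'
from h import *
Y=np.radians(16.56); RS=Ro.from_euler("z",Y).as_matrix()
O=np.array([.5310,.2187,.010])          # stage origin on plate top
F0=np.array([.315,-1.016,-6.592])
def read():
    fs=[]
    for _ in range(4): ctrl.wait(.02); fs.append(ctrl.state())
    s=fs[-1]; f=RS.T@(np.mean([x["ft_force"] for x in fs],0)-F0)
    m=np.mean([x["wrist_torque"] for x in fs],0)[2]
    return RS.T@(s["tool_pos"]-O)*1000,f,m,s["clock"]
def go(c,dy=0,speed=.03):               # c: stage frame, mm
    ctrl.move_l(O+RS@(np.array(c)/1000),[np.pi,0,np.radians(196.56+dy)],speed=speed)
def show(c,r): print(np.round(c,2),"pos",np.round(r[0],2),"F",np.round(r[1],1),"mz %.2f t %.2f"%r[2:])
E
python3 - <<'E'
from p import *
c=RS.T@(np.array([.5357,.2170,.050])-O)*1000
show(c,read()); c[2]=29; go(c); show(c,read())
while c[2]>24:
    c[2]-=.5; go(c); r=read(); show(c,r)
    if r[1][2]>3: break
np.save("c",c)
E
```

```text
[ 4.02 -2.97 40.  ] pos [ 4.12 -2.96 40.24] F [ 0.2  0.9 -0.4] mz 0.01 t 10.81
[ 4.02 -2.97 29.  ] pos [ 3.92 -2.97 28.78] F [0.1 0.9 0.2] mz 0.00 t 11.39
[ 4.02 -2.97 28.5 ] pos [ 4.01 -2.96 28.49] F [-0.   1.   0.2] mz -0.03 t 11.71
[ 4.02 -2.97 28.  ] pos [ 4.1  -2.96 28.22] F [-1.   1.5  2.3] mz -0.01 t 12.03
[ 4.02 -2.97 27.5 ] pos [ 4.1  -2.95 28.19] F [-5.4  0.8  9.1] mz -0.00 t 12.34
```

```bash
python3 - <<'E'
from p import *
c=np.load("c.npy"); c[2]=28.1; go(c); show(c,read())
c[:2]=[-5,6]; go(c,speed=.04); show(c,read())
for k in range(9):
    c[0]-=1; go(c); r=read(); show(c,r)
    if r[1][0]>8: break
for k in range(9):
    c[1]+=1; go(c); r=read(); show(c,r)
    if r[1][1]<-8: break
np.save("c",c)
E
```

```text
[ 4.02 -2.97 28.1 ] pos [ 4.13 -2.97 28.21] F [-2.9  1.1  5.5] mz -0.02 t 12.66
[-5.   6.  28.1] pos [-4.9   6.18 28.19] F [2.1 0.1 3.4] mz -0.01 t 13.19
[-6.   6.  28.1] pos [-5.66  6.12 28.26] F [5.1 0.6 2.3] mz -0.12 t 13.51
[-7.   6.  28.1] pos [-6.68  6.12 28.22] F [4.8 0.3 2.3] mz -0.11 t 13.82
[-8.   6.  28.1] pos [-7.68  6.14 28.24] F [4.9 0.4 2.1] mz -0.14 t 14.14
[-9.   6.  28.1] pos [-8.66  6.13 28.23] F [5.1 0.8 1.7] mz -0.15 t 14.46
[-10.    6.   28.1] pos [-9.27  6.15 28.35] F [7.1 0.4 0.6] mz -0.05 t 14.78
[-11.    6.   28.1] pos [-9.39  6.13 28.56] F [10.6  0.8 -0.7] mz -0.02 t 15.09
[-11.    7.   28.1] pos [-9.36  6.25 28.62] F [10.8 -2.5 -0.5] mz 0.11 t 15.41
[-11.    8.   28.1] pos [-9.35  6.59 28.62] F [10.3 -5.5 -0.4] mz 0.20 t 15.72
[-11.    9.   28.1] pos [-9.36  7.29 28.65] F [10.  -6.7 -0. ] mz 0.26 t 16.04
[-11.   10.   28.1] pos [-9.32  8.14 28.69] F [10.4 -7.1  0.2] mz 0.25 t 16.36
[-11.   11.   28.1] pos [-9.33  9.07 28.67] F [ 9.8 -7.4  0.4] mz 0.27 t 16.68
[-11.   12.   28.1] pos [-9.32  9.97 28.68] F [10.  -7.5  0.5] mz 0.24 t 16.99
[-11.   13.   28.1] pos [-9.33 10.59 28.69] F [ 9.9 -9.3  1. ] mz 0.29 t 17.31
```

```bash
python3 - <<'E'
from p import *
c=np.load("c.npy")
for k in range(3):
    c[1]+=1; go(c); r=read(); show(c,r)
    if r[1][1]<-14: break
for k in range(6):
    c[2]-=.4; go(c); r=read(); show(c,r)
    if r[1][2]>10: break
for k in range(6):
    if r[1][0]<13: c[0]-=.6
    if r[1][1]>-13: c[1]+=.6
    go(c); r=read(); show(c,r)
    if r[1][0]>=12.5 and r[1][1]<=-12.5: break
np.save("c",c); s=ctrl.state(); print(s["tcp_rot"],s["wrist_torque"],s["grip_width"])
im=ctrl.camera("wrist"); np.savez("fin",p=s["tool_pos"],r=s["tcp_rot"]); cv2.imwrite("pics/fin.png",im)
sd=ctrl.camera("side")[220:340,260:420]; sc=ctrl.camera("scene")[180:270,350:470]
cv2.imwrite("pics/fin2.png",np.vstack([im[:300],np.hstack([cv2.resize(sd,(320,300)),cv2.resize(sc,(320,300))])]))
E
```

```text
[-11.   14.   28.1] pos [-9.37 10.65 28.69] F [  9.6 -13.6   1.1] mz 0.38 t 17.62
[-11.   15.   28.1] pos [-9.33 10.65 28.78] F [  8.5 -17.5   1.8] mz 0.46 t 17.94
[-11.   15.   27.7] pos [-9.31 10.68 28.72] F [  7.5 -17.9   4. ] mz 0.43 t 18.26
[-11.   15.   27.3] pos [-9.26 10.68 28.63] F [  6.7 -17.8   6. ] mz 0.43 t 18.57
[-11.   15.   26.9] pos [-9.23 10.66 28.55] F [  5.9 -17.7   7.9] mz 0.43 t 18.89
[-11.   15.   26.5] pos [-9.19 10.7  28.46] F [  5.8 -17.8  10.3] mz 0.38 t 19.21
[-11.6  15.   26.5] pos [-9.2  10.65 28.47] F [  8.4 -17.5   8. ] mz 0.38 t 19.52
[-12.2  15.   26.5] pos [-9.21 10.68 28.57] F [ 11.8 -17.3   5.6] mz 0.38 t 19.84
[-12.8  15.   26.5] pos [-9.26 10.67 28.67] F [ 14.6 -17.    3.6] mz 0.39 t 20.16
[-3.13407578  0.00904735 -2.8537056 ] [-2.58648604 -3.10047232  0.38262948] 0.055139289022686715
```

View pics/fin2.png

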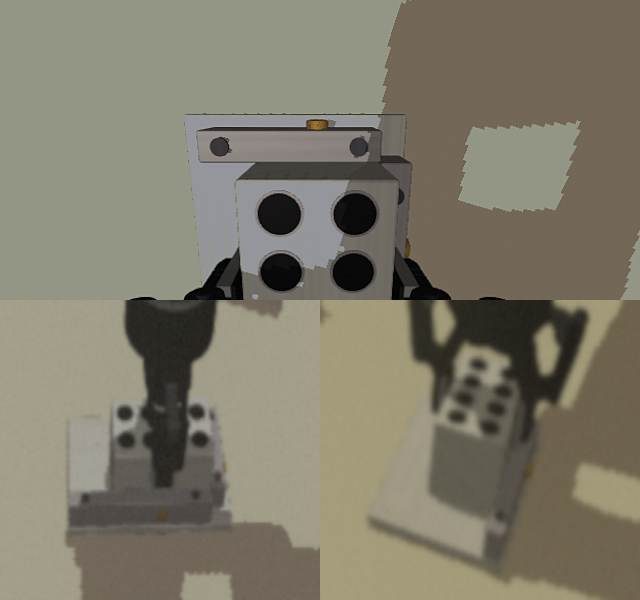

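Both plungers show pushed out behind their fences, so the block is at both fences. However, the TCP rose about 0.4 mm and the tool leans about 0.5°, so I'll level it while balancing the push forces.

```bash
cat >> p.py <<'E'
NOM=Ro.from_euler("xyz",[np.pi,0,np.radians(196.56)])
def go2(c,corr,speed=.03):   # corr: world rotvec in stage axes
    A=Ro.from_rotvec(RS@corr)*NOM
    ctrl.move_l(O+RS@(np.array(c)/1000),A.as_euler("xyz"),speed=speed)
def tilt():
    return RS.T@(Ro.from_euler("xyz",ctrl.state()["tcp_rot"])*NOM.inv()).as_rotvec()
E
python3 - <<'E'
from p import *
c=np.load("c.npy"); corr=np.zeros(3); goal=np.array([12,-13,12.])
print(np.round(tilt()*1000,1))
for k in range(12):
    r=read(); t=tilt(); e=goal-r[1]
    c+=np.clip(e*np.array([-.15,.0,0])*0+e*np.array([.12,.12,.12])*-1*np.array([-1,-1,1])*np.array([-1,-1,1]),-.6,.6)
    corr[:2]-=.7*t[:2]; corr=np.clip(corr,-.03,.03)
    go2(c,corr); r=read(); show(c,r); print("   tilt",np.round(tilt()*1000,1),"corr",np.round(corr*1000,1))
    if np.all(abs(goal-r[1])<1.5) and np.all(abs(tilt()[:2])<.002): break
np.savez("c2",c=c,corr=corr)
E
```

```text
[-7.5 -9.  -1.2]
[-12.46  14.46  25.9 ] pos [-9.25 10.63 28.35] F [ 11.7 -15.6   7. ] mz 0.45 t 20.69
   tilt [-1.3 -1.9 -1. ] corr [5.3 6.3 0. ]
[-12.56  14.04  25.34] pos [-9.21 10.57 28.21] F [ 10.3 -14.1   9.1] mz 0.44 t 21.07
   tilt [ 0.3 -1.  -0.9] corr [6.2 7.6 0. ]
[-12.7   13.85  25.07] pos [-9.21 10.58 28.2 ] F [ 10.6 -13.7  10.5] mz 0.37 t 21.46
   tilt [ 0.4 -0.7 -0.8] corr [6.  8.4 0. ]
```

```bash
python3 - <<'E'
from p import *
d=np.load("c2.npz"); c=d["c"]; corr=d["corr"].copy()
for w in (6,12,0,-6,-12,0):
    corr[2]=w/1000; go2(c,corr); r=read(); show([w],r); print("   tilt",np.round(tilt()*1000,1))
E
```

```text
[6] pos [-9.21 10.57 28.18] F [ 10.5 -12.9  10.5] mz -0.64 t 21.77
   tilt [ 0.9 -0.6  3.1]
[12] pos [-9.12 10.45 28.18] F [ 11.4 -12.7  10.4] mz -1.08 t 22.09
   tilt [ 0.9 -0.8  8.2]
[0] pos [-9.22 10.56 28.19] F [ 10.5 -13.2  11. ] mz 0.34 t 22.41
   tilt [ 0.4 -0.7 -0.9]
[-6] pos [-9.16 10.45 28.2 ] F [ 10.6 -14.3  10.4] mz 0.99 t 22.73
   tilt [-0.1 -0.9 -5.7]
[-12] pos [-9.08 10.24 28.17] F [ 11.1 -15.5  10.7] mz 1.28 t 23.04
   tilt [ -0.5  -1.1 -11.3]
[0] pos [-9.08 10.57 28.19] F [ 10.7 -13.5   9.8] mz 0.31 t 23.36
   tilt [ 0.4 -1.1 -1. ]
```

The yaw is stiffest and the y contact deepest at about +2 mrad. I'll set that, re-seat x with y eased, then press both.

```bash
python3 - <<'E'
from p import *
d=np.load("c2.npz"); c=d["c"].copy(); corr=d["corr"].copy(); corr[2]=.0022
def T(n): r=read(); show(c,r); print("  ",n,"tilt",np.round(tilt()*1000,1))
c[1]-=1.6; c[2]+=.6; go2(c,corr); T("ease y")
c[0]-=.8; go2(c,corr); T("push x")
c[1]+=1.6; go2(c,corr); T("push y")
c[2]-=.9; go2(c,corr); T("down")
np.savez("c3",c=c,corr=corr)
ctrl.wait(.5); T("hold")
s=ctrl.state(); im=ctrl.camera("wrist"); np.savez("e",p=s["tool_pos"],r=s["tcp_rot"]); cv2.imwrite("pics/e.png",im)
cv2.imwrite("pics/e2.png",cv2.resize(im[90:290,170:440],None,fx=2.9,fy=2.9,interpolation=cv2.INTER_CUBIC))
E
```

```text
[-12.7   12.25  25.67] pos [-9.29 10.46 28.3 ] F [12.1 -6.3  7. ] mz -0.13 t 23.68
   ease y tilt [ 3.2 -0.8  1.1]
[-13.5   12.25  25.67] pos [-9.32 10.46 28.36] F [16.3 -6.6  4.7] mz -0.13 t 23.99
   push x tilt [ 3.2 -2.9  1.1]
[-13.5   13.85  25.67] pos [-9.34 10.58 28.41] F [ 14.9 -12.7   5.2] mz 0.00 t 24.31
   push y tilt [ 0.6 -2.6  0.6]
[-13.5   13.85  24.77] pos [-9.28 10.6  28.25] F [ 13.4 -13.3  10.4] mz -0.02 t 24.62
   down tilt [ 0.7 -2.7  0.6]
[-13.5   13.85  24.77] pos [-9.27 10.6  28.23] F [ 13.4 -13.2  10.2] mz -0.02 t 25.19
   hold tilt [ 0.7 -2.7  0.6]
```

View pics/e2.png

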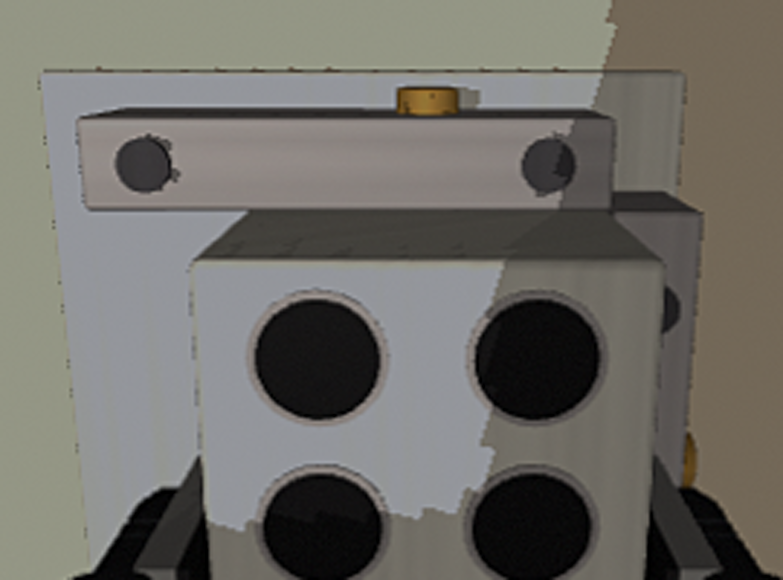

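The block's end sits flush along the short fence with no gap, and the plunger is pushed through. I'll trim the remaining 2.7 mrad lean, check the forces and hand in.

```bash
python3 - <<'E'
from p import *
d=np.load("c3.npz"); c=d["c"].copy(); corr=d["corr"].copy()
corr[1]+=.003; c[0]-=.15; c[2]-=.1; go2(c,corr); ctrl.wait(.4); r=read(); t=tilt(); show(c,r); print(np.round(t*1000,1))
f=r[1]
if 10<f[0]<17 and -17<f[1]<-10 and 7<f[2]<16 and max(abs(t))<.002 and r[0][0]<-9.1 and r[0][1]>10.5: print(ctrl.hand_in())
E
```

```text
[-13.65  13.85  24.67] pos [-9.31 10.58 28.24] F [ 12.5 -13.2  10.9] mz 0.00 t 25.96
[ 0.7 -0.   0.6]
the job is handed in; nothing more can be done
None
```

The tube block is in the corner against both fences, flat on the plate to within about 1 mrad of tool tilt, and still gripped and pressed (about 12.5 N toward the short fence, 13 N toward the long fence, 11 N down); I handed the job in at 26 s.

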